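Close the parchment press

TASK

Close the little press on the scroll repair bench: of the two pressing boards, take by its handle the one with two holes and lower it level over the press's two steel posts until it lies flat on the bed, then let go. Set it down in the gripper rather than dropping it, and leave the plain board without holes where it lies.

Things in the scene. Friction and masses are not known exactly. Their poses are not given: they have to be found in the camera images.
- lid_handle (a point): Handle centre of the loose brown wooden board, 190 x 80 x 12 mm, 0.3 kg, lying flat, with two 32 mm through holes on its long centre line, 72 mm either side of the middle. Handle: upright dark block on the middle, 70 long (along the board) x 24 wide x 54 mm high. Point 39 mm above the board's underside. x along board and handle, y across, z up. Half a turn makes no difference.
- press: Press: wooden base fixed to the table, 210 x 110 x 18 mm, cork pad on its middle (pad top 20 mm above table), two upright steel posts 16 mm thick, 72 mm either side of the middle, tops 55 mm above table, last 12 mm tapered to 8 mm. Origin: centre of underside, on the table. x along the base through both posts, z up. Board home: underside on the pad, handle centre 59 mm above table.
- plain_handle (a point): Handle centre of the plain board, to be left alone: loose, same wood, size and handle, but no holes; point and axes as on the other board. The two boards and the press lie side by side in any order, all roughly lengthwise away from the robot.
There are look-alikes about, which are no part of the job. Leave any pink or white look-alike of the part that bears lid_handle alone.

How it is judged:
By the outcome, as a careful person would: the job done as asked, in the order asked, and still so for the second after the job is handed in, with the robot touching nothing.
It also fails if it takes over 38 s, if anything falls off the work surface, if the arm or the gripper's body presses on something with over 40 N, if the wrist force passes 120 N, or if a joint passes its speed limit or range.

ROBOT

A 6-joint arm with a two-finger parallel gripper is mounted at the origin on the work surface. World frame = base frame: x ahead of the robot, y to its left, z up, the work surface at z = 0. Lengths are in mm, angles in rad, forces in N, time in s.
With the tool pointing down it reaches from about 300 to 775 mm from the base axis. Payload 14.6 kg.
Tool frame: the origin (TCP) lies midway between the tips of the shut fingers; the grasp point (between the pads) lies grasp_offset behind it (grasp_offset is the distance from the TCP to the grasp point, in mm); z points along the fingers, y is the line along which they close (so a half turn about z gives the same grasp; the last joint's range is limited). The gripper opens to 94 mm and grips with 3 to 60 N. Pads are 16 mm wide; open, the fingers measure 119 mm over their backs; the gripper's body (75 mm by 177 mm) begins 78 mm behind the grasp point.
Start: joints at [-1.297, 0.3, 1.521, -0, 1.321, -0.067], TCP at [183.825, -518.36, 168.346] pointing down, gripper open.
Joint ranges: [-3.03, 3.03], [-0.79, 2.21], [0.23, 2.52], [-1.04, 4.18], [0, 3.07], [-2.55, 2.55]. Speed limits (rad/s): [2.22, 2.22, 2.57, 3.14, 3.14, 3.14].

INTERFACE

Orientations are given as [roll, pitch, yaw] about the fixed x, y, z axes, in that order (R = Rz(yaw) Ry(pitch) Rx(roll)).
In Python, from cell import * gives the robot as it stands. The module is installed in compiled form; this text tells all that it offers.
- The arm moves only by the shell command python3 -m jog 'ROWS' [FORCE]. ROWS is JSON, a list of rows, each a list of 3 entries, a list of its own where there are three numbers: the finger opening in mm, from 0 to 94, then the shift along the tool's x, y, z in units of 50 mm (1.0 is 50 mm), then the turn about the tool's z in units of 180 degrees (1.0 is 180 degrees). In form: [[fingers, [dx, dy, dz], twist], ...]. A call has 1 to 20 rows; each row shifts and turns the commanded pose from where the row before left it, along the tool's axes as they then stand; what a row does not reach is not made up. A row lasts 1/10 s, in which the tool goes at most 50 mm and 8.59 degrees, less where a joint would pass 70% of its speed; a pose out of reach is approached as far as the arm can. A call with a number of a shift or a turn outside -1 to 1 is refused whole. A call with a gripper value outside its range is refused whole. The fingers move at their own pace and stop on an object; FORCE is the grip in N (left out, the last holds). Time passes only in rows, so rows that do not move let the fingers close. It gives the time, the measured TCP pose, the force, the opening and the grip force at its end, in the units of the state.
- read_state(): the state, without advancing time (a new reading comes with each control period).
- camera(name): name is "scene" or "side" or "wrist"; returns the picture (384x512x3 uint8, red, green, blue); there is no depth.
- calibration(name): a dict with "mtx" (3x3 intrinsics, pixels), "cam_to_world" (4x4, takes a point from camera to world coordinates); the wrist camera has in their place "hand_eye" (4x4, takes a point from camera to tool coordinates, whose origin is the TCP and whose axes are the flange's). Camera axes: x right, y down, z forward; pixel columns grow to the right and rows downward; lengths in mm; the calibration is good to about 2 mm. A picture is of the moment at which its call begins: read the wrist's pose just before it. calibration takes no time and is no camera call.
- sign_off(): hands the job in; it is judged then, once.
Trained networks look in the newest picture that a camera, given by its name, has taken for a name from the list of things; names that differ only in an ending like _2 or _b are one class to them, and where a whole thing is asked for, a point or a joint stands for the part that bears it (a point fixed in the world has none). Each returns a list of dicts, best first, with "conf" (0 to 1); they miss things now and then, are a little off and sometimes report something else, mostly with a low value. They report only what shows in the picture. A call takes as long as a camera call. They do not tell look-alikes from the thing itself.
- regions_of(camera, query): "pixels" (384x512 bool, what is visible of it) and "rect" ([centre column, centre row, width, height] in pixels, round what is visible of it).
The state is a dict: "clock": time; "joints": joint angles; "qd": joint speeds; "effort": joint torques, N m; "eef_pos": TCP position; "eef_rot": TCP orientation; "wrist_force": force on the tool from outside, world axes, zero at the start; "moment": the same for the moment, N m; "finger_gap": finger opening in mm; "finger_force": force on a finger pad.
Only numpy, scipy, OpenCV 4.12 (cv2) and the standard library are available. Lean on these libraries where they do the work, as an engineer would, in place of code of your own. Each camera call takes 0.05 s, during which the arm holds its last target. There are 200 camera calls.

## Working session

There is one attempt and no reset: what is moved stays moved. The work goes in short steps, Python scripts to look and compute and a shell command to move; the robot and the scene stay as the last step left them, time stands still between calls to the robot, and variables do not carry over. Pictures are saved under pics/ and viewed, at most 10 in all, crops included, and the job is handed in when it is done.

```bash
mkdir -p pics; cat > h.py <<'E'
from cell import *
import numpy as np, cv2
from scipy.spatial.transform import Rotation as R
def camT(name, st=None):
    c=calibration(name)
    if 'cam_to_world' in c: return c['mtx'],np.array(c['cam_to_world'])
    st=st or read_state()
    T=np.eye(4);T[:3,:3]=R.from_euler('xyz',st['eef_rot']).as_matrix();T[:3,3]=st['eef_pos']
    return c['mtx'],T@np.array(c['hand_eye'])
def at_z(K,T,uv,z):
    d=T[:3,:3]@np.linalg.inv(K)@np.array([uv[0],uv[1],1.]);o=T[:3,3]
    return o+d*(z-o[2])/d[2]
def proj(K,T,p):
    q=np.linalg.inv(T)@np.append(p,1);q=np.array(K)@q[:3];return q[:2]/q[2]
E
python3 - <<'E'
from h import *
ims=[]
for n in ['scene','side']:
    im=camera(n); cv2.imwrite(f'pics/{n}0.png',im[:,:,::-1])
    ims.append(im)
    K,T=camT(n);print(n,T[:3,3].round())
    for q in ['lid_handle','press','plain_handle']:
        for r in regions_of(n,q):
            print(q,round(r['conf'],2),np.round(r['rect']),at_z(K,T,r['rect'][:2],20).round())
cv2.imwrite('pics/both.png',np.vstack([np.hstack(ims)])[:,:,::-1][:, :])
s=read_state();print(s['clock'],s['eef_pos'],s['eef_rot'],s.get('grasp_offset'))
try: print(grasp_offset)
except Exception as e: print(e)
E
```

```text
scene [774. 315. 690.]
lid_handle 0.81 [230. 123.  70.  43.] [ 283. -299.   20.]
lid_handle 0.74 [398. 235.  92.  43.] [259. 247.  20.]
lid_handle 0.67 [249. 240.  84.  76.] [510.  24.  20.]
press 0.9 [170. 191.  88.  76.] [ 555. -210.   20.]
plain_handle 0.92 [329. 305.  86.  94.] [497. 239.  20.]
side [-267.  807.  719.]
lid_handle 0.87 [240. 289.  57.  66.] [226. 253.  20.]
lid_handle 0.63 [226. 196.  74.  40.] [485.  16.  20.]
press 0.96 [264. 163.  69.  32.] [ 526. -192.   20.]
plain_handle 0.67 [168. 238.  82.  50.] [465. 238.  20.]
0.4 [ 183.80234394 -518.3202581   168.27182418] [-3.14140303e+00 -1.61072843e-05  3.40812944e-01] None
18.8
```

View pics/scene0.png

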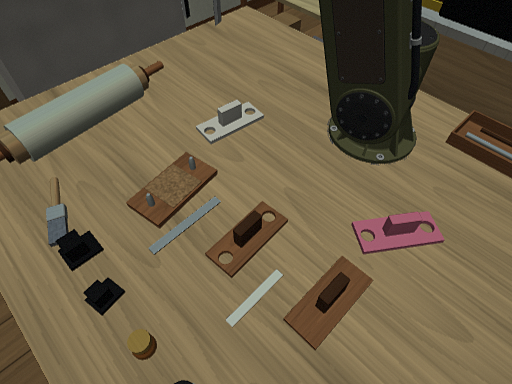

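View pics/side0.png

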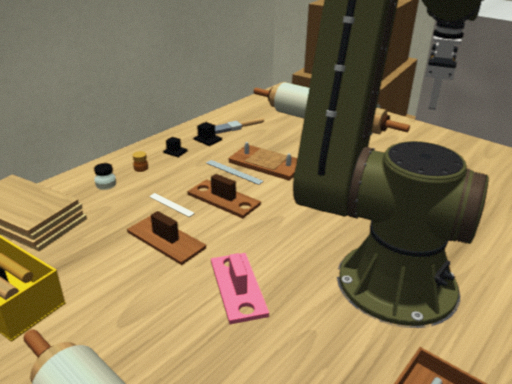

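The scene picture shows the candidates: white holed board (230,123), pink holed board (398,235), brown holed board (249,240) and plain brown board (329,305). The press with its posts is at (170,191). I choose the brown one at (249,240) and check it in a close rectified crop.

```bash
python3 - <<'E'
from h import *
out=[]
for n in ['scene','side']:
    im=camera(n);K,T=camT(n)
    def rectify(img,z,x0=380,y0=-320,w=300,h=640,s=1):
        pts=np.float32([[x0,y0],[x0+w,y0],[x0+w,y0+h],[x0,y0+h]])
        src=np.float32([proj(K,T,[*p,z]) for p in pts])
        dst=np.float32([[0,0],[w,0],[w,h],[0,h]])  # col=x-x0,row=y-y0
        return cv2.warpPerspective(img,cv2.getPerspectiveTransform(src,dst),(w,h))
    for q,z in [('lid_handle',12),('press',18),('plain_handle',12)]:
        for r in regions_of(n,q):
            m=rectify(r['pixels'].astype(np.uint8)*255,z,100,-400,700,800)
            c=cv2.findContours((m>127).astype(np.uint8),0,1)[0]
            if not c: continue
            c=max(c,key=cv2.contourArea)
            if cv2.contourArea(c)<1000: continue
            (cx,cy),(w,h),a=cv2.minAreaRect(c)
            if w<h: a+=90
            print(n,q,round(r['conf'],2),'xy',round(cx+100,1),round(cy-400,1),'size',round(w),round(h),'ang',round(a,1))
    out.append(rectify(im,12)); 
cv2.imwrite('pics/rect.png',np.hstack(out)[:600,:,::-1])
E
```

```text
scene lid_handle 0.75 xy 271.6 -323.6 size 128 200 ang 173.3
scene lid_handle 0.75 xy 247.2 238.7 size 94 198 ang 145.2
scene lid_handle 0.66 xy 502.9 12.4 size 196 88 ang 4.7
scene press 0.86 xy 541.5 -216.2 size 220 125 ang 10.2
scene plain_handle 0.91 xy 484.0 230.1 size 193 82 ang 2.0
side lid_handle 0.83 xy 243.1 240.1 size 86 207 ang 144.8
side lid_handle 0.58 xy 498.4 -6.4 size 203 140 ang 4.9
side press 0.9 xy 535.3 -216.5 size 235 154 ang 9.5
side plain_handle 0.95 xy 478.3 222.0 size 204 111 ang 1.2
```

View pics/rect.png

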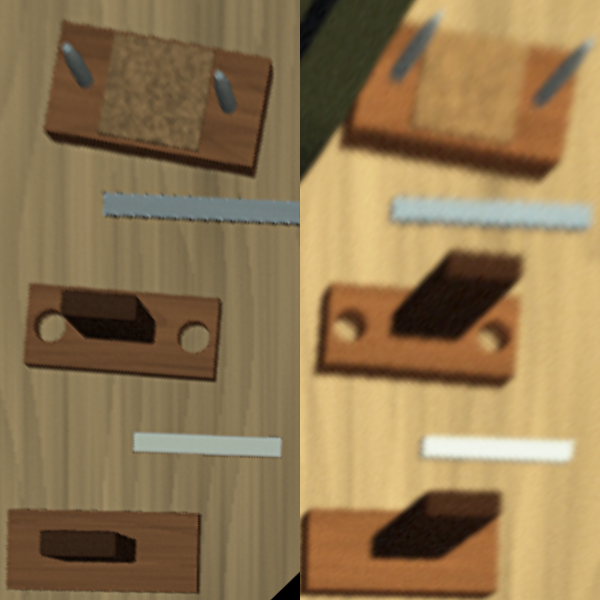

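The crops confirm it: the brown board with two through holes is at about (502, 11), yaw 4.5°. The plain board is at y≈225, and the press is at about (538, -225), yaw 10.5°. I'll move over the press for a near look.

```bash
python3 -m jog '[[94,[0,0,-0.2],0.025],[94,[0,0,-0.2],0.025],[94,[0.49,-0.31,-0.18],0],[94,[0.49,-0.31,-0.18],0],[94,[0.49,-0.31,-0.18],0],[94,[0.49,-0.31,-0.18],0],[94,[0.49,-0.31,-0.18],0],[94,[0.49,-0.31,-0.18],0],[94,[0.49,-0.31,-0.18],0],[94,[0.49,-0.31,-0.18],0],[94,[0.49,-0.31,-0.18],0],[94,[0.49,-0.31,-0.18],0],[94,[0.49,-0.31,-0.18],0],[94,[0.49,-0.31,-0.18],0],[94,[0.49,-0.31,-0.18],0],[94,[0.49,-0.31,-0.18],0],[94,[0.49,-0.31,-0.18],0],[94,[0,0,0],0],[94,[0,0,0],0]]'
cat > w.py <<'E'
from h import *
import sys
st=read_state();K,T=camT('wrist',st);im=camera('wrist')
cv2.imwrite('pics/'+sys.argv[1],im[:,:,::-1])
print(st['clock'],np.round(st['eef_pos'],1),np.round(st['eef_rot'],4),T[:3,3].round())
for n,p in [('press',[538,-225,18]),('lid',[502,11,12])]: print(n,proj(K,T,p).round())
np.savez('w.npz',im=im,K=K,T=T)
E
python3 w.py w1.png
```

```text
clock: 2.7
eef_pos: [502.7, -222.4, 323.1]
eef_rot: [-3.142, 0.0, 0.185]
wrist_force: [1.5, -0.9, 0.2]
finger_gap: 94.2
finger_force: 0.0
2.7 [ 502.7 -222.4  323.1] [-3.1415e+00  3.0000e-04  1.8480e-01] [ 577. -209.  540.]
press [260. 133.]
lid [110. 128.]
```

View pics/w1.png

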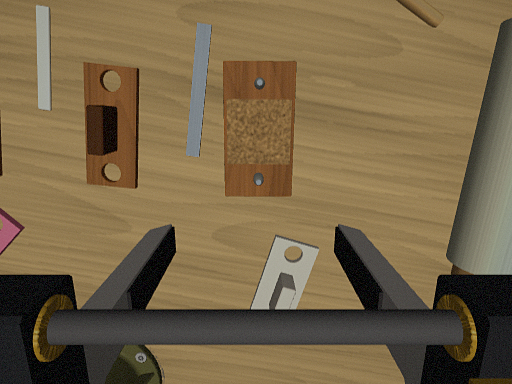

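The wrist view shows the press at (260,130), with post tops at (260,83) and (258,181). The holed board is at (111,125), with holes at (111,80) and (112,172). Now I'll measure both properly.

```bash
python3 - <<'E'
from h import *
d=np.load('w.npz');im,K,T=d['im'],d['K'],d['T']
def rect(img,z,s=2,x0=380,y0=-320,w=320,h=440):
    pts=[[x0,y0],[x0+w,y0],[x0+w,y0+h],[x0,y0+h]]
    src=np.float32([proj(K,T,[*p,z]) for p in pts]);dst=np.float32([[0,0],[w,0],[w,h],[0,h]])*s
    return cv2.warpPerspective(img,cv2.getPerspectiveTransform(src,dst),(w*s,h*s),flags=cv2.INTER_CUBIC)
for q,z in [('lid_handle',12),('press',18)]:
    for r in regions_of('wrist',q):
        m=rect(r['pixels'].astype(np.uint8)*255,z); 
        c=cv2.findContours((m>127).astype(np.uint8),0,1)[0]
        if not c: continue
        c=max(c,key=cv2.contourArea);(cx,cy),(w,h),a=cv2.minAreaRect(c)
        if w<h:a+=90
        print(q,round(r['conf'],2),cx/2+380,cy/2-320,w/2,h/2,a)
g=cv2.cvtColor(im,cv2.COLOR_RGB2GRAY)
def blob(x,y,rad,z,light):
    p=im[y-rad:y+rad+1,x-rad:x+rad+1].astype(int)
    if light=='hole': m=(p.sum(2)>300)
    else: m=(p[:,:,0]-p[:,:,2]<25)
    n,l,s,c=cv2.connectedComponentsWithStats(m.astype(np.uint8))
    k=1+np.argmax(s[1:,4]);uv=c[k]+[x-rad,y-rad];print(light,uv.round(1),s[k].tolist());return at_z(K,T,uv,z)[:2]
for nm,a,b,z in [('hole',(111,80),(112,172),6),('post',(260,83),(258,181),45)]:
    A=blob(*a,13,z,nm);B=blob(*b,13,z,nm);v=A-B
    print(nm,A.round(1),B.round(1),'mid',((A+B)/2).round(1),'len',np.linalg.norm(v).round(1),'ang',np.degrees(np.arctan2(v[1],v[0])).round(2))
a=im[50:200,80:310];cv2.imwrite('pics/w1c.png',cv2.resize(a,None,fx=3,fy=3,interpolation=cv2.INTER_CUBIC)[:,:,::-1])
E
```

```text
lid_handle 0.95 501.24507904052734 8.356719970703125 191.95790100097656 85.5879898071289 4.479460716247559
lid_handle 0.68 537.7583923339844 -222.79501342773438 214.51112365722656 114.91546630859375 10.551809310913086
press 0.55 538.6344757080078 -222.9271240234375 213.40374755859375 113.25186920166016 9.803566932678223
hole [111.7  80.8] [5, 4, 18, 21, 275]
hole [112.4 171.7] [6, 4, 16, 18, 215]
hole [573.4  15.5] [430.    4.3] mid [501.7   9.9] len 143.9 ang 4.49
post [259.1  82.9] [7, 8, 11, 11, 94]
post [258.1 178.5] [9, 5, 10, 12, 97]
post [ 609.6 -209.3] [ 471.2 -233.9] mid [ 540.4 -221.6] len 140.5 ang 10.09
```

View pics/w1c.png

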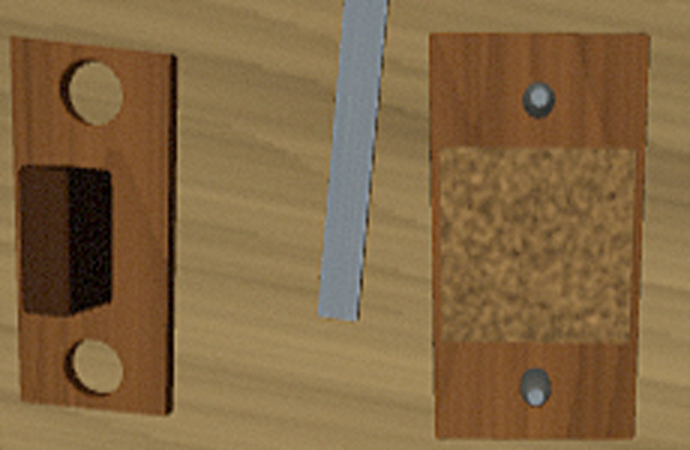

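```bash
python3 -m jog '[[60,[0,0,0],0.0338],[60,[0.034,-0.4626,0.36],0],[60,[0.034,-0.4626,0.36],0],[60,[0.034,-0.4626,0.36],0],[60,[0.034,-0.4626,0.36],0],[60,[0.034,-0.4626,0.36],0],[60,[0.034,-0.4626,0.36],0],[60,[0.034,-0.4626,0.36],0],[60,[0.034,-0.4626,0.36],0],[60,[0.034,-0.4626,0.36],0],[60,[0.034,-0.4626,0.36],0],[60,[0,0,0],0],[60,[0,0,0],0]]'
python3 w.py w2.png; python3 - <<'E'
from h import *
d=np.load('w.npz');im,K,T=d['im'],d['K'],d['T']
E
python3 - <<'E'
from h import *
s=read_state();p=np.array(s['eef_pos']);Rm=R.from_euler('xyz',s['eef_rot']).as_matrix()
print('shift units',(Rm.T@(np.array([501.5,9.5,20.5])-p)/50).round(4))
E
```

```text
clock: 4.15
eef_pos: [501.6, 8.7, 143.6]
eef_rot: [3.141, 0.0, 0.078]
wrist_force: [0.4, -0.2, 0.9]
finger_gap: 59.8
finger_force: 0.0
4.15 [501.6   8.7 143.6] [3.1414e+00 1.0000e-04 7.7600e-02] [576.  15. 361.]
press [477. 162.]
lid [252. 177.]
shift units [-0.0089 -0.0244  2.4712]
```

View pics/w2.png

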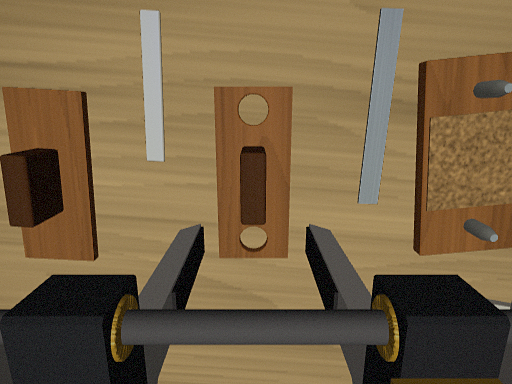

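The holed board is centred between the fingers, with holes at (254,109) and (254,238). I'll recheck the holes from here.

```bash
python3 - <<'E'
from h import *
d=np.load('w.npz');im,K,T=d['im'],d['K'],d['T']
P=[]
for x,y in [(254,109),(254,238)]:
    p=im[y-20:y+21,x-20:x+21].astype(int);m=((p[:,:,1]>85)).astype(np.uint8)
    n,l,s,c=cv2.connectedComponentsWithStats(m);k=1+np.argmax(s[1:,4]);print(s[k].tolist());P.append(at_z(K,T,c[k]+[x-20,y-20],6)[:2])
v=P[0]-P[1];print(P,(P[0]+P[1])/2,np.linalg.norm(v),np.degrees(np.arctan2(v[1],v[0])))
E
```

```text
[0, 0, 41, 41, 1390]
[0, 0, 41, 41, 888]
[array([573.46937687,  13.38702606]), array([427.82805137,  -1.88290982])] [500.64871412   5.75205812] 146.4396347828162 5.985375389791701
```

```bash
python3 - <<'E'
from h import *
d=np.load('w.npz');K,T=d['K'],d['T']
for a,b in [((253.5,87),(253.5,258))]:
    A,B=at_z(K,T,a,12),at_z(K,T,b,12);print(A,B,(A+B)/2,np.linalg.norm(A-B))
print(at_z(K,T,(253.5,109),6))
d=im=None
E
```

```text
[595.20735205  16.88683809  12.        ] [406.03507314   2.45853508  12.        ] [500.62121259   9.67268658  12.        ] 189.72170945372153
[573.61289406  15.25521981   6.        ]
```

```bash
python3 -m jog '[[60,[-0.012,-0.024,0.4],0],[60,[0,0,0.4],0],[60,[0,0,0.4],0],[60,[0,0,0.4],0],[60,[0,0,0.3],0],[60,[0,0,0.3],0],[60,[0,0,0.27],0],[60,[0,0,0],0],[60,[0,0,0],0],[20,[0,0,0],0],[20,[0,0,0],0],[20,[0,0,0],0],[20,[0,0,0],0],[20,[0,0,0],0],[20,[0,0,0],0],[20,[0,0,0],0],[20,[0,0,0],0]]' 40
```

```text
clock: 5.9
eef_pos: [501.1, 10.4, 19.9]
eef_rot: [3.141, -0.0, 0.078]
wrist_force: [0.4, -1.7, 1.3]
finger_gap: 23.7
finger_force: 40.0
```

```bash
python3 -m jog '[[20,[0,0,-0.1],0],[20,[0,0,-0.3],0],[20,[0,0,-0.4],0],[20,[0,0,-0.4],0],[20,[0,0,-0.4],0],[20,[0,0,-0.3],-0.0156],[20,[0,0,-0.1],-0.0157],[20,[0,0.2,0],0],[20,[-0.01,0.4,0],0],[20,[-0.01,0.5,0],0],[20,[-0.01,0.5,0],0],[20,[-0.01,0.5,0],0],[20,[-0.01,0.5,0],0],[20,[-0.01,0.5,0],0],[20,[-0.01,0.5,0],0],[20,[0,0.5,0],0],[20,[0,0.4,0],0],[20,[0,0.216,0],0],[20,[0,0,0],0],[20,[0,0,0],0]]'
python3 w.py w3.png
python3 - <<'E'
from h import *
camera('scene')
K,T=camT('scene');im=camera('scene');cv2.imwrite('pics/s3.png',cv2.resize(im[90:290,80:330],None,fx=3,fy=3,interpolation=cv2.INTER_CUBIC)[:,:,::-1])
# refine post tops from w1 view by eye
import os
E
```

```text
clock: 7.9
eef_pos: [538.5, -221.8, 119.4]
eef_rot: [-3.141, 0.001, 0.175]
wrist_force: [0.4, 0.4, -3.1]
finger_gap: 23.4
finger_force: 40.0
7.9 [ 538.5 -221.8  119.4] [-3.1409e+00  6.0000e-04  1.7530e-01] [ 613. -209.  336.]
press [258. 185.]
lid [ 22. 178.]
```

View pics/w3.png

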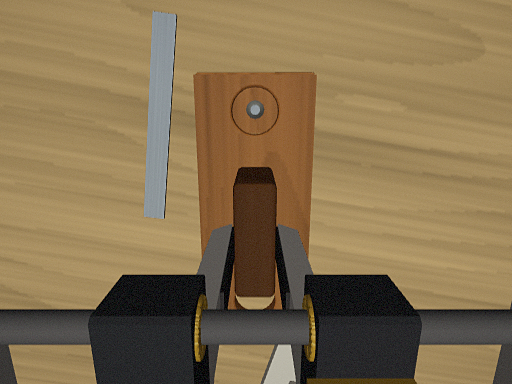

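View pics/s3.png

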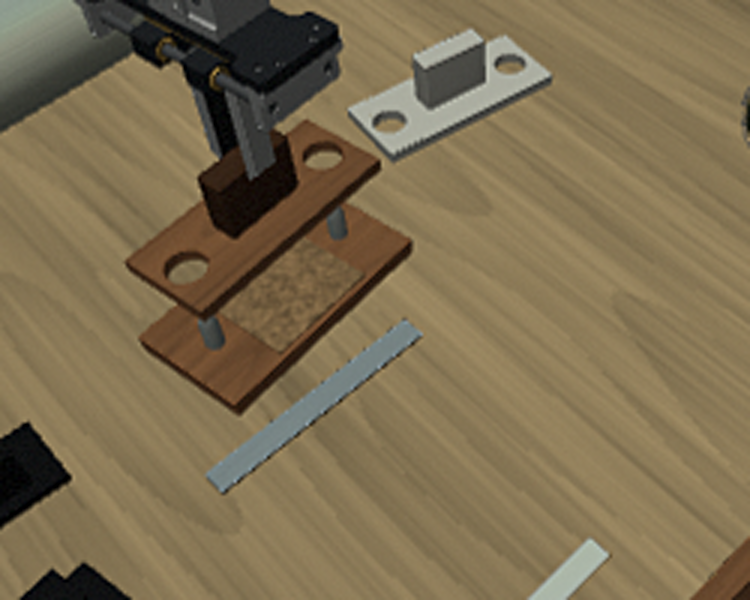

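The far post at (255,109) sits centred in its hole, and the board is level. I'll quantify this, with both post tops taken from the first near view.

```bash
python3 - <<'E'
from h import *
d=np.load('w.npz');im,K,T=d['im'],d['K'],d['T']
print('post now',at_z(K,T,(255.5,109.5),55),'hole now',at_z(K,T,(254.5,109.5),111.3))
# w1 pose
st=dict(eef_pos=[502.7,-222.4,323.1],eef_rot=[-3.1415,3e-4,.1848]);K,T=camT('wrist',st)
A,B=at_z(K,T,(259.6,82.5),55),at_z(K,T,(258.6,181.5),55);v=A-B
print(A,B,(A+B)/2,np.linalg.norm(v),np.degrees(np.arctan2(v[1],v[0])))
E
```

```text
post now [ 609.93532619 -209.98354167   55.        ] hole now [ 610.34345018 -209.08918163  111.3       ]
[ 609.47308792 -209.79658247   55.        ] [ 468.88595879 -235.02269184   55.        ] [ 539.17952336 -222.40963716   55.        ] 142.83241043562154 10.172558336675499
```

```bash
python3 -m jog '[[20,[0.004,0.014,0.1],0],[20,[0,0,0.2],0],[20,[0,0,0.2],0],[20,[0,0,0.2],0],[20,[0,0,0.2],0],[20,[0,0,0.1],0],[20,[0,0,0.1],0],[20,[0,0,0.1],0],[20,[0,0,0],0],[20,[0,0,0],0]]'
```

```text
clock: 9.05
eef_pos: [539.3, -223.0, 60.0]
eef_rot: [3.141, -0.0, 0.176]
wrist_force: [0.8, -0.3, -4.0]
finger_gap: 23.8
finger_force: 40.0
```

```bash
python3 -m jog '[[20,[0,0,0.1],0],[20,[0,0,0.1],0],[20,[0,0,0.06],0],[20,[0,0,0.05],0],[20,[0,0,0.04],0],[20,[0,0,0.02],0],[20,[0,0,0.02],0],[20,[0,0,0],0],[20,[0,0,0],0],[20,[0,0,0],0]]'
```

```text
clock: 10.05
eef_pos: [539.2, -223.0, 40.4]
eef_rot: [3.142, -0.0, 0.176]
wrist_force: [1.0, 0.9, -2.5]
finger_gap: 23.6
finger_force: 40.0
```

```bash
python3 -m jog '[[20,[0,0,0.01],0],[20,[0,0,0.01],0],[20,[0,0,0],0],[20,[0,0,0],0]]'
```

```text
clock: 10.45
eef_pos: [539.3, -223.1, 40.0]
eef_rot: [3.141, -0.001, 0.176]
wrist_force: [-3.4, 0.5, 6.0]
finger_gap: 23.6
finger_force: 40.0
```

It is seated, with an upward force showing. I'll release, then withdraw and check.

```bash
python3 -m jog '[[30,[0,0,0],0],[40,[0,0,0],0],[55,[0,0,0],0],[60,[0,0,0],0],[60,[0,0,0],0],[60,[0,0,0],0],[60,[0,0,-0.2],0],[60,[0,0,-0.4],0],[60,[0,0,-0.5],0],[60,[0,0,-0.5],0],[60,[0,0,-0.5],0],[60,[0,0,-0.5],0],[60,[-0.5,0,-0.5],0],[60,[-0.5,0,-0.5],0],[60,[-0.3,0,-0.3],0],[60,[0,0,0],0],[60,[0,0,0],0]]'
python3 - <<'E'
from h import *
a=camera('scene')[90:290,60:330];b=camera('side')[110:310,100:370];cv2.imwrite('pics/f.png',cv2.resize(np.vstack([a,b]),None,fx=1.5,fy=1.5,interpolation=cv2.INTER_CUBIC)[:,:,::-1])
E
```

```text
clock: 12.15
eef_pos: [475.4, -234.3, 234.4]
eef_rot: [3.141, -0.0, 0.176]
wrist_force: [0.8, 0.3, -0.2]
finger_gap: 60.3
finger_force: 0.0
```

View pics/f.png

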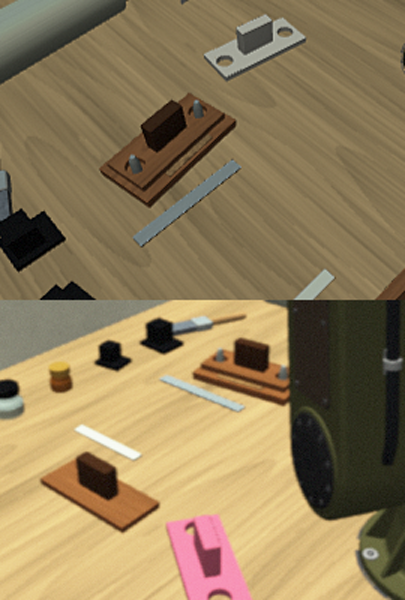

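The holed board lies flat on the press with both posts through its holes (about (165,140) in the crop). The plain, pink and white boards haven't moved.

```bash
python3 -c "from cell import *; print(sign_off())"
```

```text
the job is handed in; nothing more can be done
None
```

The two-holed board was lowered over both posts in the gripper and released flat on the press bed, the plain board stayed where it lay, and the job was handed in at about 12 s.

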